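# Close up the sliding bookend and hold its clamp bolt

## Robot

A 7-joint arm with a two-finger parallel gripper is mounted at the origin on the work surface. World frame = base frame: x ahead of the robot, y to its left, z up, the work surface at z = 0. Lengths are in m, angles in rad, forces in N, time in s.
With the tool pointing down it reaches from about 0.35 to 0.9 m from the base axis. Payload 8.1 kg.
Tool frame: the origin (TCP) lies at the very end of the fingers, on their centre line; the grasp point (between the pads) lies behind it (bot.tcp_to_grasp is the z of the grasp point in the tool frame, in m); z points along the fingers, y is the line along which they close (so a half turn about z gives the same grasp; the last joint's range is limited). The gripper opens to 92 mm and grips with 3 to 60 N. Pads are 19 mm wide; open, the fingers measure 130 mm over their backs; the gripper's body (75 mm by 190 mm) begins 47 mm behind the grasp point.
Start: joints at [-1.314, 0.434, 0.025, 1.573, -0.012, 1.134, -0.075], TCP at [0.22, 0.585, 0.227] pointing down, gripper open.
Joint ranges: [-2.62, 2.62], [-0.44, 2.09], [-1.27, 1.32], [0.08, 2.57], [-1.32, 4.46], [0.12, 2], [-2.74, 2.74]. Speed limits (rad/s): [2.22, 2.22, 3.01, 3.01, 3.14, 3.14, 3.14].

## Interface

Orientations are given as a rotation vector (axis times angle).
In Python, from bench import bot gives the robot as it stands. Calls block until the motion is done:
- bot.move_to(position, orientation): joint-space move of the TCP to a pose.
- bot.move_linear(position, rot=None, speed=0.15): straight line of the TCP; rot=None keeps the orientation; speed is the mean speed in m/s.
- bot.move_joints(angles): joint-space move.
- bot.command_gripper(opening, grasp_force=None): finger opening in m; grasp_force is the grip in N (None keeps the last); returns when the fingers have stopped.
- bot.dwell(seconds).
- bot.solve_ik(position, orientation): joint angles nearest the present ones, or None.
- bot.get_state(): the state.
- bot.get_image(name): name is "scene" or "top" or "wrist"; returns a dict with "img" (384x512x3 uint8, red, green, blue), "mtx" (3x3 intrinsics, pixels), "R" (3x3) and "t" (3): a world point X has camera coordinates R X + t. Camera axes: x right, y down, z forward; pixel columns grow to the right and rows downward; lengths in m; the calibration is good to about 2 mm. The wrist camera is an equidistant fisheye: a pixel r from the principal point sees the ray r / f radians off the axis. A picture is of the moment at which its call begins. There is no depth.
A pose or a line that the arm cannot do raises bot.MotionError and nothing moves.
- bot.hand_in(): hands the job in; it is judged then, once.
Trained networks look in the newest picture that a camera, given by its name, has taken for a name from the list of things; names that differ only in an ending like _2 or _b are one class to them, and where a whole thing is asked for, a point or a joint stands for the part that bears it (a point fixed in the world has none). Each returns a list of dicts, best first, with "confidence" (0 to 1); they miss things now and then, are a little off and sometimes report something else, mostly with a low value. They report only what shows in the picture. A call takes as long as a camera call.
- bot.masks_of(camera, label): "pixels" (384x512 bool, what is visible of it) and "rect" ([left, top, right, bottom] in pixels, round what is visible of it).
- bot.pinpoint(camera, label): "pixel" ([column, row] in pixels: a listed point, or the origin of a listed thing).
The state is a dict: "t": time; "joint_pos": joint angles; "dq": joint speeds; "tau": joint torques, N m; "tcp_pos": TCP position; "orientation": TCP orientation; "contact_force": force on the tool from outside, world axes, zero at the start; "wrist_torque": the same for the moment, N m; "gripper_width": finger opening in m; "gripper_force": force on a finger pad.
Only numpy, scipy, OpenCV 4.12 (cv2) and the standard library are available. Lean on these libraries where they do the work, as an engineer would, in place of code of your own. Each camera call takes 0.05 s, during which the arm holds its last target. There are 200 camera calls.

## Task

Push the steel bookend along its track until it is fully home against the row of notebooks, without touching its bolt on the way. Then reach down into the narrow gap between the bookend's two plates and grip the flat bolt head there across its two broad faces, squeezing it upright so that it cannot turn while somebody tightens the wing nut. Finish while still holding the bolt head like this, with the bookend home, and leave the other things on the desk where they are.

Things in the scene. Friction and masses are not known exactly. Their poses are not given: they have to be found in the camera images.
- rack: wooden book rack fixed to the desk: base 170 (x) x 360 (y) x 18 mm; origin on the desk, base from y -190 to +170 mm. Its y axis is the way the bookend slides home, z is up. At the +y end a cheek (top 116 mm above the desk) and seven fixed pocket notebooks, 140 mm wide, tops 96 mm above the desk, their near face at y = +60 mm
- bookend (a joint): travel of the steel bookend on its track, m; grows towards the notebooks: 0 far end, 0.12 fully home, its plate against the notebooks (hard stop). Stays where it is left; friction about 4 N
- gap (a point): middle of the mouth of the gap between the bookend's two upright steel plates (at the plate tops, 96 mm above the desk), moving with the bookend, axes as the rack's. Plates 110 mm wide (x), 6 mm thick; gap 44 mm wide (y), 64 mm deep down to the foot, open at the top and both x ends
- push_face (a point): middle of the outer face of the bookend's plate away from the notebooks, 80 mm above the desk, axes as the rack's; push this face towards +y. A fixed wing nut (within 11 mm of this point, standing out 13 mm) is in the way; the plate is bare from 15 to 55 mm either side in x. The bolt head's centre is 28 mm further in +y
- bolt_head (a point): centre of the bolt's head, in the middle of the gap (22 mm from each plate), 80 mm above the desk; axes as bolt
- bolt: steel bolt with a flat spade head 8 (x) x 16 (y) x 30 mm (z); origin at its centre, y along the bolt and the rack's y. A 6 mm thick shank joins it to the plate away from the notebooks. Free, a spring (0.15 N m/rad) keeps it turned about 0.25 rad off upright about y; a 20 N squeeze between upright finger pads along the rack's x turns it upright
- eraser: white eraser 18 x 45 x 12 mm lying on the rack's base, beside the bookend's track on the +x side; origin centre of underside
- phone: black phone 75 x 155 x 9 mm lying on the desk beyond the rack; origin centre of underside
- mouse: round grey mouse, diameter 62, 34 mm high, on the desk; origin centre of underside
- tape: roll of clear tape lying flat, diameter 64, 18 mm high; origin centre of underside
- mug: white mug, diameter 82, 90 mm high; origin centre of underside
- cream: green jar, diameter 44, 110 mm high; origin centre of underside

How it is judged:
On the way:
1. the bookend is fully home against the notebooks (value of joint bookend above 0.116 m), for 0.2 s.
At the end, for the whole second after the job is handed in: the bookend is home (within 4 mm of its stop) and the fingers hold the bolt head: the grasp point is within 20 mm of the head's centre, they press on it with more than 5 N, and the head is held upright to 0.1 rad against its spring (value of joint bookend above 0.116 m and contact force between the fingers and bolt above 5 N and distance between the grasp point and bolt_head below 0.02 m and angle between the x axis of bolt and the x axis of rack, either way round below 0.1 rad); the arm keeps its last pose, push and grip.
It fails at once if the bolt is pushed or gripped (more than 3 N) before the bookend is home (within 8 mm) (contact force between the fingers and bolt above 3 N and value of joint bookend below 0.112 m).
It fails at once if another thing on the desk is moved by more than 30 mm (distance of any of eraser, phone, mouse, tape, mug, cream from where it was at the start of the episode above 0.03 m).
It also fails if it takes over 42 s, if anything falls off the work surface, if the arm or the gripper's body presses on something with over 40 N, if the wrist force passes 120 N, or if a joint passes its speed limit or range.

## Working session

There is one attempt and no reset: what is moved stays moved. The work goes in short steps, each a Python script; the robot and the scene stay as the last script left them, time stands still between calls to the robot, and variables do not carry over. Pictures are saved under pics/ and viewed, at most 10 in all, crops included, and the job is handed in when it is done.

```bash
mkdir -p pics; ls
python3 - <<'E'
from bench import bot
import cv2,numpy as np
print(bot.get_state(), bot.tcp_to_grasp)
ims=[]
for c in ["scene","top"]:
    d=bot.get_image(c); cv2.imwrite(f"pics/{c}0.png",d["img"][:,:,::-1])
    print(c,d["mtx"].tolist(),d["R"].tolist(),d["t"].tolist())
    for l in ["gap","push_face","bolt_head","rack","eraser","mug","cream","mouse","tape","phone"]:
        print(l,[(np.round(p["pixel"],1).tolist(),round(p["confidence"],2)) for p in bot.pinpoint(c,l)][:2])
E
```

```text
pics
{'t': 0.0, 'joint_pos': array([-1.3136094 ,  0.43524111,  0.02496968,  1.5740541 , -0.01162968,
        1.13400271, -0.07506608]), 'dq': array([ 5.77307011e-05,  9.10089236e-04, -2.03137939e-03,  3.21647363e-04,
       -6.08306968e-04, -2.24716386e-04,  1.13732994e-03]), 'tau': array([ 1.05096733e-03, -6.67829990e+01,  9.85040590e-01, -3.14458752e+01,
       -6.07070443e-02,  4.26604156e-02,  1.38441551e-04]), 'tcp_pos': array([0.21991432, 0.58450588, 0.22595029]), 'orientation': array([-5.62148366e-01, -3.09071883e+00,  2.43652691e-03]), 'contact_force': array([-0.17871089, -0.40417952, -0.02450586]), 'wrist_torque': array([-0.0132614 , -0.0086352 ,  0.00638634]), 'gripper_force': 0.0, 'gripper_width': 0.09173172248486941} -0.0188
scene [[465.8075596181846, 0.0, 249.18155405036825], [0.0, 465.8075596181846, 197.2392731679049], [0.0, 0.0, 1.0]] [[-0.44157968294262656, 0.8971180376552514, 0.013660531683653604], [0.626928360030237, 0.31940711115731896, -0.7105912529238828], [-0.6418475013600091, -0.30521848544235797, -0.7034724309752203]] [0.1971656217479076, -0.2546417380823157, 
[... 438 characters left out ...]
04812647166125], [0.0, 351.2618629983592, 192.6072981402859], [0.0, 0.0, 1.0]] [[-0.023555331039673114, -0.9990401126636352, -0.03693236613922692], [-0.9966581216179848, 0.02635740172597221, -0.07731672514511972], [0.07821595101078604, 0.03498772160753284, -0.9963222994313595]] [0.04674587948183685, 0.519969783441793, 0.9902508956968629]
gap [([293.9, 173.2], 0.63), ([402.5, 153.1], 0.52)]
push_face [([305.8, 178.5], 0.79)]
bolt_head [([293.9, 175.4], 0.4)]
rack [([276.2, 177.9], 0.58), ([116.3, 174.3], 0.32)]
eraser [([308.0, 158.8], 0.67)]
mug [([399.9, 152.5], 0.84)]
cream [([118.5, 174.2], 0.68)]
mouse [([402.1, 268.6], 0.95), ([295.3, 174.9], 0.5)]
tape [([251.5, 218.3], 0.54)]
phone []
```

View pics/scene0.png

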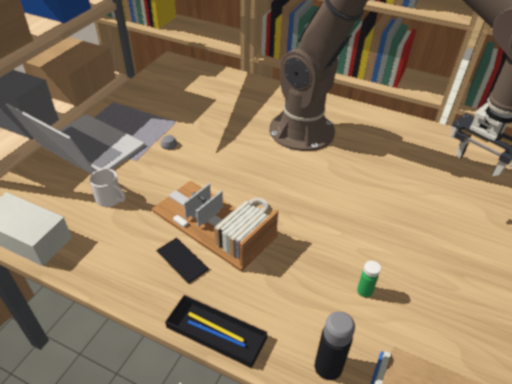

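View pics/top0.png

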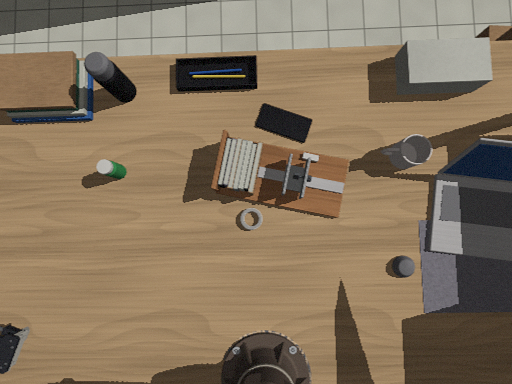

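The scene view shows the rack near (215,220), with the notebooks to the right and the bookend at about (200,200). In the top view the rack is at about (280,175), with the notebooks at (240,165), the bookend plates at x≈290 and 306, and the eraser at (310,157). The rack's +y axis points left in that image. Next I triangulate and take a wrist view from above.

```bash
cat > h.py <<'E'
from bench import bot
import cv2,numpy as np
from scipy.optimize import least_squares
from scipy.spatial.transform import Rotation as Ro
def ray(d,px):
    K=d["mtx"];v=np.array([(px[0]-K[0,2])/K[0,0],(px[1]-K[1,2])/K[1,1]])
    if d["name"]=="wrist":
        r=np.hypot(*v);c=np.array([*(v/r*np.sin(r)),np.cos(r)])
    else: c=np.array([*v,1.])
    w=d["R"].T@c
    return -d["R"].T@d["t"],w/np.linalg.norm(w)
def onplane(d,px,z):
    o,w=ray(d,px);return o+w*(z-o[2])/w[2]
def tri(obs):  # [(d,px)]
    A=0;b=0;rs=[ray(*o) for o in obs]
    for o,w in rs:
        P=np.eye(3)-np.outer(w,w);A=A+P;b=b+P@o
    X=np.linalg.solve(A,b)
    return X,[round(1e3*np.linalg.norm((np.eye(3)-np.outer(w,w))@(X-o)),1) for o,w in rs]
def img(n,save=None):
    d=bot.get_image(n);d["name"]=n
    if save: cv2.imwrite(f"pics/{save}.png",d["img"][:,:,::-1])
    return d
def pin(n,l):
    p=bot.pinpoint(n,l);return [(np.array(q["pixel"]),q["confidence"]) for q in p]
def down(yaw): # tool z down, tool y along (world) direction yaw
    y=np.array([np.cos(yaw),np.sin(yaw),0]);z=np.array([0,0,-1.])
    return Ro.from_matrix(np.c_[np.cross(y,z),y,z]).as_rotvec()
E
python3 - <<'E'
from h import *
D={c:img(c) for c in ["scene","top"]}
for l in ["gap","push_face","bolt_head","rack","eraser","tape","mug"]:
    o=[(D[c],p[0][0]) for c in D if (p:=pin(c,l))]
    print(l,[x if isinstance(x,list) else x.round(4) for x in tri(o)])
# rack edge estimate from the top picture: base long edge pixel ends
a=onplane(D["top"],(260,197),.018);b=onplane(D["top"],(337,217),.018);print(a,b,np.arctan2(*(a-b)[[1,0]]))
m=bot.masks_of("top","rack")[0]["pixels"].astype(np.uint8)
print(cv2.minAreaRect(cv2.findNonZero(m)))
E
```

```text
gap [array([ 0.5561, -0.0991,  0.0966]), [np.float64(2.4), np.float64(2.4)]]
push_face [array([ 0.5526, -0.124 ,  0.0786]), [np.float64(2.4), np.float64(2.4)]]
bolt_head [array([ 0.5579, -0.0985,  0.0724]), [np.float64(5.3), np.float64(5.3)]]
rack [array([ 0.5622, -0.0506, -0.0055]), [np.float64(2.9), np.float64(2.9)]]
eraser [array([ 0.6179, -0.145 ,  0.0145]), [np.float64(1.0), np.float64(1.0)]]
tape [array([ 0.449 ,  0.026 , -0.0041]), [np.float64(3.1), np.float64(3.1)]]
mug [array([ 0.6204, -0.4261, -0.0178]), [np.float64(0.1), np.float64(0.1)]]
[ 5.07610602e-01 -3.10302884e-04  1.80000000e-02] [ 0.4449182  -0.21771652  0.018     ] 1.2900474779727216
((280.18536376953125, 175.9541015625), (133.88336181640625, 64.57730865478516), 13.270645141601562)
```

Run:
```python
from h import *
for yaw in (-.28,-.28+np.pi):
    q=bot.solve_ik([.545,-.13,.24],down(yaw));print(yaw,None if q is None else q.round(2))
    q=bot.solve_ik([.57,-.06,.07],down(yaw));print(yaw,None if q is None else q.round(2))
yaw=min((-.28,-.28+np.pi),key=lambda y:9 if (q:=bot.solve_ik([.545,-.13,.24],down(y))) is None else abs(q[6]))
print("use",yaw)
bot.move_to([.545,-.13,.24],down(yaw))
d=img("wrist","w1")
print(bot.get_state()["t"],-d["R"].T@d["t"])
d2=None
for l in ["gap","push_face","bolt_head","rack","eraser"]:
    print(l,[(p.round(1).tolist(),round(c,2)) for p,c in pin("wrist",l)])
```

```text
-0.28 [-0.5   0.41  0.9   1.76 -0.35  1.14  0.23]
-0.28 [-0.42  0.59  0.63  1.91 -0.48  0.8   0.19]
2.861592653589793 [ 0.86  0.53 -1.06  1.66  0.48  1.25  2.56]
2.861592653589793 [ 0.7   0.79 -1.07  1.81  0.8   1.05  2.17]
use -0.28
4.7667 [ 0.56486887 -0.05686558  0.39712587]
gap [([256.0, 151.8], 0.92)]
push_face [([254.2, 173.1], 0.7)]
bolt_head [([254.6, 174.8], 0.64), ([254.2, 148.5], 0.59), ([256.5, 109.8], 0.35)]
rack [([254.8, 107.5], 0.8)]
eraser [([305.5, 168.4], 0.91)]
```

View pics/w1.png

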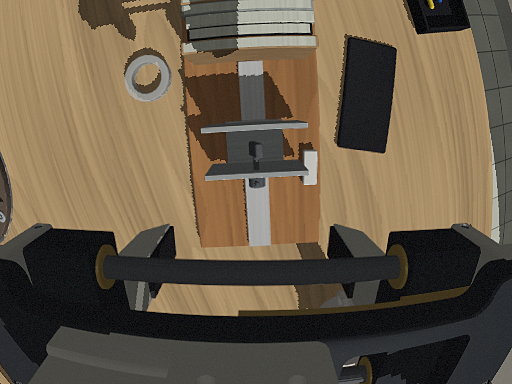

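The wrist view shows the track centred from (251,65) to (259,244), the far plate at row ~127, the near plate at ~172, the bolt head at (255,150), the wing nut at (257,182) and the eraser at (310,167). I take a second view and triangulate.

Run:
```python
from h import *
L=["gap","push_face","bolt_head","rack","eraser"]
def obs():
    d=img("wrist");return d,{l:pin("wrist",l) for l in L}
A,a=obs()
p,q=onplane(A,(251.5,65),.02),onplane(A,(259.5,244),.02);print("track yaw",np.arctan2(*(p-q)[[1,0]]),p,q)
p,q=onplane(A,(201,130),.096),onplane(A,(307,124),.096);print("plate yaw",np.arctan2(*(q-p)[[1,0]]),p,q,np.linalg.norm(q-p))
bot.move_linear([.525,-.20,.20],speed=.2)
B,b=obs();cv2.imwrite("pics/w2.png",B["img"][:,:,::-1])
for l in L:
    if a[l] and b[l]:
        X,e=tri([(A,a[l][0][0]),(B,b[l][0][0])]);print(l,X.round(4),e,b[l][0][0].round(1),round(b[l][0][1],2))
```

```text
track yaw 1.3378691076394962 [ 0.58053396 -0.00262427  0.02      ] [ 0.52503881 -0.23655086  0.02      ]
plate yaw -0.22127755097662113 [ 0.50984114 -0.06261869  0.096     ] [ 0.61519177 -0.0863185   0.096     ] 0.10798349967303578
gap [ 0.559  -0.0981  0.0824] [np.float64(1.2), np.float64(1.2)] [256.   75.4] 0.61
push_face [ 0.5478 -0.1268  0.0791] [np.float64(0.9), np.float64(0.9)] [255.1 108.4] 0.72
bolt_head [ 0.5572 -0.0983  0.0671] [np.float64(0.5), np.float64(0.5)] [255.8  77.9] 0.6
eraser [ 0.6159 -0.1518  0.0146] [np.float64(1.3), np.float64(1.3)] [317.2 114.7] 0.78
```

View pics/w2.png

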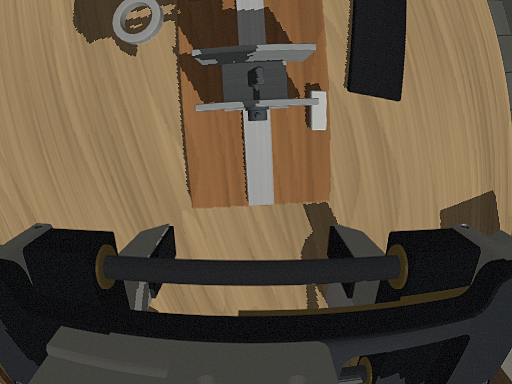

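The wrist view shows the near plate at row ~103, the bolt head at (257,77), the wing nut at (257,114) and the base's front edge at row ~206. Rack x yaw is about −0.225. I'll now push with the fingers straddling the wing nut.

Run:
```python
from h import *
W=img("wrist")
f=onplane(W,(259,206),.018)
yaw=-.225;x=np.array([np.cos(yaw),np.sin(yaw),0]);u=np.array([-x[1],x[0],0])
pf=np.array([.5487,-.1263,0])
org=f+.190*u
yp=(pf-org)@u; home=.060-.056; trav=home-yp
print("front",f.round(4),"pf y",yp.round(4),"to go",trav.round(4))
R=down(yaw);z=np.array([0,0,.066])
bot.command_gripper(.050)
bot.move_to(pf-.06*u+z+[0,0,.06],R)
bot.move_linear(pf-.045*u+z,speed=.15)
f0=bot.get_state()["contact_force"]
s=-.045;end=trav-.025
bot.move_linear(pf+end*u+z,speed=.06)
s=end
def F(): 
    st=bot.get_state();return (st["contact_force"]-f0)@u,(st["tcp_pos"]-pf)@u,st
print("bulk",F()[:2])
while s<trav+.035:
    s+=.004;bot.move_linear(pf+s*u+z,speed=.04)
    a,b,st=F();print(round(s,4),round(a,1),round(b,4))
    if a<-15:break
print(st["t"],st["contact_force"],st["gripper_width"])
```

```text
front [ 0.5227 -0.2389  0.018 ] pf y -0.0745 to go 0.0785
bulk (np.float64(-1.5270358152633703), np.float64(0.05363222014621526))
0.0575 -2.2 0.0578
0.0615 -1.1 0.0618
0.0655 -2.1 0.0658
0.0695 -7.9 0.0676
0.0735 -18.9 0.0676
11.075 [ -5.32772424 -18.19035702  -0.54882955] 0.0499611976299153
```

Hard stop at the predicted travel (0.0676 plus a finger half-width of about 10 mm, against 0.0785 expected). I back off, rise, and check the bolt head from two views.

Run:
```python
from h import *
yaw=-.225;x=np.array([np.cos(yaw),np.sin(yaw),0]);u=np.array([-x[1],x[0],0])
pf=np.array([.5487,-.1263,0]);R=down(yaw)
bot.move_linear(pf+.045*u+[0,0,.066],speed=.15)
bot.move_linear(pf+.03*u+[0,0,.20],speed=.25)
L=["gap","push_face","bolt_head"]
def obs(s=None):
    d=img("wrist",s);return d,{l:pin("wrist",l) for l in L}
A,a=obs("w3")
bot.move_linear(pf+.09*u+[0,0,.20],speed=.2)
B,b=obs("w4")
pb=pf+.1056*u
print("pred bolt",pb.round(4))
for l in L:
    print(l,[p.round(1).tolist()+[round(c,2)] for p,c in a[l]+b[l]])
    if a[l] and b[l]:
        X,e=tri([(A,a[l][0][0]),(B,b[l][0][0])]);print(X.round(4),e,"rel x,y",((X-pb)@x).round(4),((X-pb)@u).round(4))
cv2.imwrite("pics/w34.png",np.hstack([cv2.resize(i["img"][0:250,140:380,::-1],None,fx=1.6,fy=1.6) for i in (A,B)]))
print(bot.get_state()["t"])
```

```text
pred bolt [ 0.5723 -0.0234  0.    ]
gap [[253.8, 108.8, 0.69], [255.0, 178.3, 0.73]]
[ 0.5736 -0.0222  0.1075] [np.float64(0.5), np.float64(0.5)] rel x,y 0.001 0.0014
push_face [[254.7, 140.3, 0.8], [253.9, 200.4, 0.81], [142.6, 145.9, 0.37]]
[ 0.5672 -0.0512  0.0765] [np.float64(0.3), np.float64(0.3)] rel x,y 0.0013 -0.0283
bolt_head [[257.0, 110.9, 0.67], [256.1, 171.3, 0.84], [256.2, 168.3, 0.52]]
[ 0.5755 -0.0246  0.0694] [np.float64(0.4), np.float64(0.4)] rel x,y 0.0034 -0.0005
12.9583
```

View pics/w34.png

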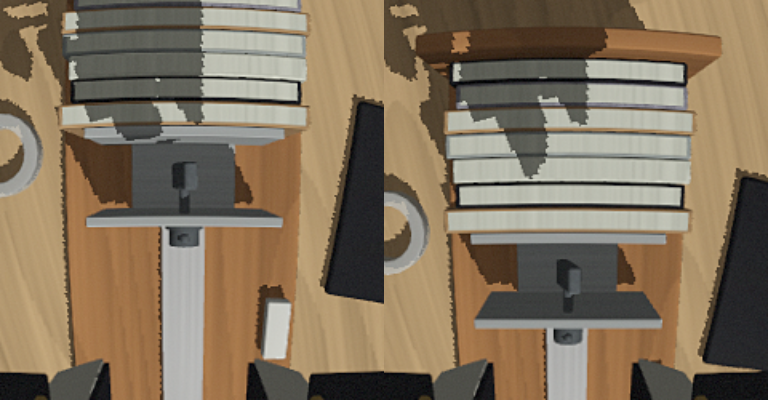

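Both views show the far plate flush against the notebooks, with the head centred in the gap. I descend and grip.

Run:
```python
from h import *
yaw=-.225;x=np.array([np.cos(yaw),np.sin(yaw),0]);u=np.array([-x[1],x[0],0])
pb=np.array([.5487,-.1263,0])+.1056*u+.0018*x
bot.move_linear(pb+[0,0,.14],speed=.2)
bot.move_linear(pb+[0,0,.0612],speed=.07)
f=bot.get_state()["contact_force"];print("desc",f.round(1))
bot.command_gripper(0.0,grasp_force=30)
bot.dwell(.5)
s=bot.get_state();print(s["t"],s["gripper_width"],s["gripper_force"],s["contact_force"].round(1),s["wrist_torque"].round(2),((s["tcp_pos"]-pb)@u).round(4),s["tcp_pos"])
W=img("wrist");T=img("top");S=img("scene")
cv2.imwrite("pics/g.png",np.hstack([cv2.resize(W["img"][60:260,150:350,::-1],(400,400)),cv2.resize(S["img"][150:270,140:260,::-1],(400,400))]))
```

```text
desc [ 0.2 -0.9 -0.3]
15.9333 0.007911514364773662 30.000385344028473 [ 5.4 -1.5  2.6] [-0.22 -0.99 -0.03] 0.0 [ 0.57502746 -0.02396784  0.06160501]
```

View pics/g.png

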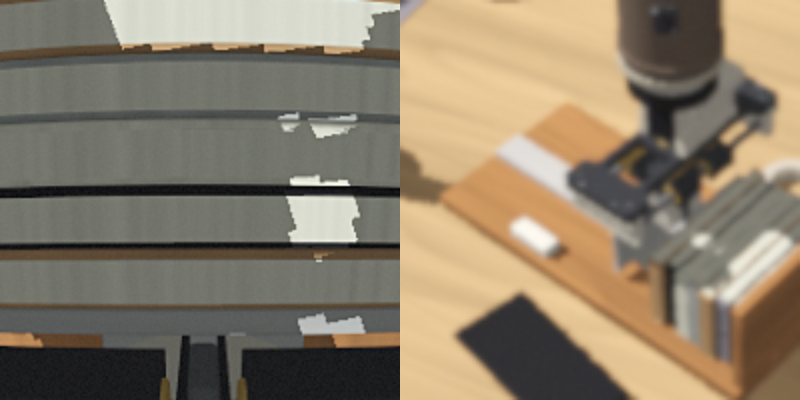

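The fingers are closed to 7.9 mm, which matches the 8 mm head held flat, at 30 N. The bookend is home and the eraser and phone haven't moved, so I'm handing in.

```bash
python3 -c "
from bench import bot
print(bot.hand_in())"
```

```text
the job is handed in; nothing more can be done
None
```

I pushed the bookend to its hard stop against the notebooks and handed the job in with the fingers holding the bolt head at 30 N; they closed to 7.9 mm, which matches the 8 mm head held upright, and no verdict came back.

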